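# Open the push-and-turn bottle on the sliding carriage

### The job

Slide the bottle's carriage out from under the little glass tier, until it is right up against its end stop. Then open the bottle's push-and-turn safety cap: press the cap down, keep it pressed while you twist it about a sixth of a turn anticlockwise (seen from above), and lift it straight up. Finish still holding the cap level, about five centimetres above the bottle, with the carriage still at its stop; do not put the cap down or let go of it, and leave the other things on the shelf where they are.

Things in the scene. Friction and masses are not known exactly. Their poses are not given: they have to be found in the camera images.
- slide_base: Fixed slide unit: dark steel plate 100 x 405 x 6 mm with two steel rods along its y axis and a rubber buffer (to 32 mm high) across its -y end. Origin on the shelf surface (z = 0), z up. The carriage runs along its +y. At the carriage's stop the bottle's axis is 60 to 105 mm clear of the glass tier's edge.
- glass_edge (a point): Middle of the upper +y edge of the fixed smoked-glass tier that covers the cap at the start; axes as slide_base. The glass reaches 140 mm from here towards -y, is 155 mm wide in x, its underside 113 mm and top 121 mm above the shelf, on four 10 mm legs 68 mm either side of the middle, 35 and 125 mm back from the edge.
- carriage (a joint): Slide of the carriage along slide_base's +y, metres: 0 = fully back under the glass (the start); the stop block ends its run at 0.105 to 0.150, wherever the block has been clamped. Friction about 2.5 N; stays where it is left.
- carriage_nose (a point): Middle of the carriage's +y end face, 17 mm above the shelf, 130 mm ahead of the bottle's axis; axes as slide_base. The carriage is an aluminium plate 76 x 165 x 10 mm, its top 22 mm above the shelf.
- stop_face (a point): Middle of the face of the end stop that the carriage's nose comes up against, 17 mm above the shelf; axes as slide_base. The stop is a dark steel block 90 mm wide, 16 mm thick, 32 mm high with a small screw knob (to 46 mm) on top, clamped across the rods at a different place each time. The remaining run is the distance from carriage_nose to here along y.
- post_top (a point): Centre of the flat top of the carriage's upright round steel post, the thing to pull it by: 14 mm diameter, standing from 22 to 95 mm above the shelf, 115 mm from the bottle's axis towards +y of slide_base, always clear of the glass. Axes as slide_base.
- neck (a point): Point on the vertical axis of the amber bottle (54 mm diameter body, strapped rigidly to the carriage, shoulder sloping from 56 mm up to the 20 mm neck at 66 mm above the shelf), 74 mm above the shelf, level with the lower rim of the seated cap. Moves with the carriage; axes as slide_base, z up.
- cap: White ribbed plastic push-and-turn cap, a loose part: 40 mm diameter, 30 mm high, about 20 g, crown solid for the top 12 mm. Origin at the centre of its lower rim, z up; seated it is at neck with the same axes. Gripped firmly around its side (about 60 N) it can be pressed, turned and lifted in one grasp without slipping.
- cap_top (a point): Centre of the cap's flat top, 104 mm above the shelf when seated. Three pins inside the cap sit in notches of the neck: unpressed it neither turns nor lifts. Pressed down 3 mm or more (aim at 5) it turns anticlockwise from above; from about 40 to 90 degrees (aim at 65, hard stop past 90) it lifts straight off. Clockwise is blocked.
- seal (a joint): Height in metres of the spring seal in the bottle's mouth, which pushes the cap up: 0 with the cap seated (about 5 N), -0.005 when the cap is pressed down 5 mm (about 11 N); the cap bottoms hard at -0.006; about +0.0015 with the cap off.
- camera: Bystander: silver and black plastic film camera, 62 x 118 x 74 mm, lens towards its -x; origin under the centre of its body.
- canister_a: Bystander: black film canister, 34 mm diameter, 52 mm high, on the robot's side of the slide; origin at the centre of its underside.
- canister_b: Bystander: a second, equal black film canister, on the robot's side of the slide.
- opener: Bystander: flat steel cassette opener, 106 mm long in y, 36 mm wide, 12 mm high, behind the slide; origin on its underside near the middle.
- torch: Bystander: black torch lying along its y axis, 120 mm long, 34 mm thick, behind the slide; origin under its middle.
- tin: Bystander: round aluminium tin with screw-top lid, 75 mm diameter, 40 mm high; origin at the centre of its underside.
- coaster: Bystander: round ceramic coaster, 96 mm diameter, 7 mm thick; origin at the centre of its underside.

How it is judged (in metres and radians):
On the way, in this order (a step that is already met when the one before it is completed fails the run):
1. the carriage is slid to its end stop with the cap still on the bottle (y of carriage_nose in the frame of stop_face above -0.005 m and z of cap in the frame of neck between -0.002 and 0.004 m), for 0.2 s.
2. the cap is pressed down, carriage at its stop (y of carriage_nose in the frame of stop_face above -0.005 m and z of cap in the frame of neck below -0.0025 m), for 0.1 s.
3. the cap is twisted free while still on the bottle (y of carriage_nose in the frame of stop_face above -0.005 m and angle between the x axis of cap and the x axis of neck, either way round above 0.6 rad and z of cap in the frame of neck below 0.012 m), for 0.05 s.
At the end, for the whole second after the job is handed in: Carriage within 5 mm of its end stop; the cap held in the fingers (contact force over 1 N), still (under 30 mm/s), its lower rim 30 to 120 mm above its seated height, within 30 mm of the bottle's axis, level within 0.3 rad and not touching the bottle or slide unit (y of carriage_nose in the frame of stop_face above -0.005 m and z of cap in the frame of neck between 0.03 and 0.12 m and horizontal distance between cap and neck below 0.03 m and angle between cap's own z axis and vertical below 0.3 rad and contact force between cap and the fingers above 1 N and contact force between cap and slide_base below 0.1 N and linear speed of cap below 0.03 m/s); the arm keeps its last pose, push and grip.
It fails at once if a bystander is pushed more than 30 mm (distance of any of camera, canister_a, canister_b, opener, torch, tin, coaster from where it was at the start of the episode above 0.03 m).
It fails at once if a bystander is tipped over (angle between any of camera, canister_a, canister_b, opener, torch, tin, coaster's own z axis and vertical above 0.5 rad).
It also fails if it takes over 48 s, if anything falls off the work surface, if the arm or the gripper's body presses on something with over 40 N, if the wrist force passes 120 N, or if a joint passes its speed limit or range.

### The arm

A 6-joint arm with a two-finger parallel gripper is mounted at the origin on the work surface. World frame = base frame: x ahead of the robot, y to its left, z up, the work surface at z = 0. Lengths are in m, angles in degrees, forces in N, time in s.
With the tool pointing down it reaches from about 0.3 to 0.85 m from the base axis. Payload 4.2 kg.
Tool frame: the origin (TCP) lies at the very end of the fingers, on their centre line; the grasp point (between the pads) lies 19 mm behind it; y points along the fingers, x is the direction in which the jaws open and shut, and the axes are right-handed (so a half turn about y gives the same grasp; the last joint's range is limited). The gripper opens to 91 mm and grips with 3 to 60 N. Pads are 32 mm wide; open, the fingers measure 118 mm over their backs; the gripper's body (76 mm by 178 mm) begins 60 mm behind the grasp point.
Start: joints at [-75.516, 18.312, 89.639, -0, 72.044, -1.146], TCP at [0.155, -0.554, 0.193] pointing down, gripper open.
Joint ranges: [-177.97, 177.97], [-48.28, 115.42], [12.27, 149.76], [-77.06, 257.06], [2.81, 150.46], [-146.56, 146.56]. Speed limits (degrees/s): [147.25, 147.25, 180, 180, 180, 180].

### API

Orientations are given as [roll, pitch, yaw] about the fixed x, y, z axes, in that order (R = Rz(yaw) Ry(pitch) Rx(roll)).
In Python, from plant import arm, eyes gives the robot as it stands. The module is installed in compiled form; this text tells all that it offers.
- The arm moves only by the shell command python3 -m pendant 'ROWS' [OPENING] [FORCE]. ROWS is text: rows parted by semicolons, each of 6 numbers parted by spaces: the shift along the world's x, y, z in m, then the turn, a rotation vector about the world's x, y, z in degrees. A call has 1 to 10 rows; each row shifts and turns the pose as measured when the row begins; what a row does not reach is not made up. A row lasts 1/8 s, in which the tool goes at most 62.5 mm and 10.7 degrees, less where a joint would pass 70% of its speed; a pose out of reach is approached as far as the arm can. A call is refused whole if a number of a shift passes 0.0625 or a number of a turn 10.7, either way. A call with a gripper value outside its range is refused whole. OPENING is the opening, from 0 (shut) to 1 (fully open), set as the call begins (- or left out, the last holds). The fingers move at their own pace and stop on an object; FORCE is the grip in N (left out, the last holds). Time passes only in rows, so rows that do not move let the fingers close. It gives the time, the measured TCP pose, the force and the opening at its end, in the units of the state.
- arm.sense(): the state, without advancing time (a new reading comes with each control period).
- eyes.camera(name): name is "scene" or "top"; returns a dict with "color" (400x640x3 uint8, red, green, blue), "fx", "fy", "cx", "cy" (pixels), "pose" (4x4, takes a point from camera to world coordinates). Camera axes: x right, y up, looking along -z (the intrinsics and any distortion apply to the point x, -y, -z); pixel columns grow to the right and rows downward; lengths in m; the calibration is good to about 2 mm. A picture is of the moment at which its call begins. There is no depth.
- arm.hand_in(): hands the job in, once; it reports no verdict.
The state is a dict: "clock": time; "joint_positions": joint angles; "joint_vel": joint speeds; "tau": joint torques, N m; "tcp_pos": TCP position; "eef_rot": TCP orientation; "ft_force": force on the tool from outside, world axes, zero at the start; "moment": the same for the moment, N m; "width": finger opening in m.
Only numpy, scipy, OpenCV 4.12 (cv2) and the standard library are available. Lean on these libraries where they do the work, as an engineer would, in place of code of your own. Each camera call takes 0.05 s, during which the arm holds its last target.

## Working session

There is one attempt and no reset: what is moved stays moved. The work goes in short steps, Python scripts to look and compute and a shell command to move; the robot and the scene stay as the last step left them, time stands still between calls to the robot, and variables do not carry over. Pictures are saved under pics/ and viewed, and the job is handed in when it is done.

```bash
mkdir -p pics; python3 - <<'E'
from plant import arm, eyes
import cv2
for n in("scene","top"):
    c=eyes.camera(n); cv2.imwrite(f"pics/{n}0.png",c["color"][:,:,::-1])
    print(n,{k:v for k,v in c.items() if k!="color"})
print(arm.sense())
E
```

```text
scene {'fx': 391.1167334753512, 'fy': 391.1167334753512, 'cx': 311.03423752698075, 'cy': 199.3372598330206, 'pose': array([[ 0.7855064 , -0.47767172,  0.39345828,  0.98693895],
       [ 0.61881858,  0.6130273 , -0.49118336, -0.49185536],
       [-0.00657626,  0.62930697,  0.77712901,  0.90737106],
       [ 0.        ,  0.        ,  0.        ,  1.        ]])}
top {'fx': 410.3521429053792, 'fy': 410.3521429053792, 'cx': 315.718066968566, 'cy': 200.25124569445654, 'pose': array([[-0.02899024,  0.98640246, -0.16177067,  0.34531384],
       [-0.99951368, -0.02674626,  0.01603237,  0.0115234 ],
       [ 0.01148761,  0.16215678,  0.98669814,  1.46309731],
       [ 0.        ,  0.        ,  0.        ,  1.        ]])}
{'clock': 0.1, 'joint_positions': array([-7.55164341e+01,  1.83466685e+01,  8.96980420e+01,  1.28864240e-03,
        7.20422312e+01, -1.14651058e+00]), 'joint_vel': array([ 0.03401649, -0.15374858, -0.17507503,  0.04108086, -0.06699287,
       -0.02783863]), 'tau': array([-1.21666421e-04, -4.13334131e+01, -2.32509398e+01,  7.28981034e-02,
        4.22214030e-02, -5.15717193e-05]), 'tcp_pos': array([ 0.15480587, -0.55328727,  0.1920268 ]), 'eef_rot': array([-8.99970354e+01,  8.68998591e-02, -7.43703196e+01]), 'ft_force': array([-0.22628846, -0.44719473, -0.23742508]), 'moment': array([ 0.01573947,  0.04504839, -0.03326162]), 'width': 0.09113671826080662}
```

View pics/scene0.png

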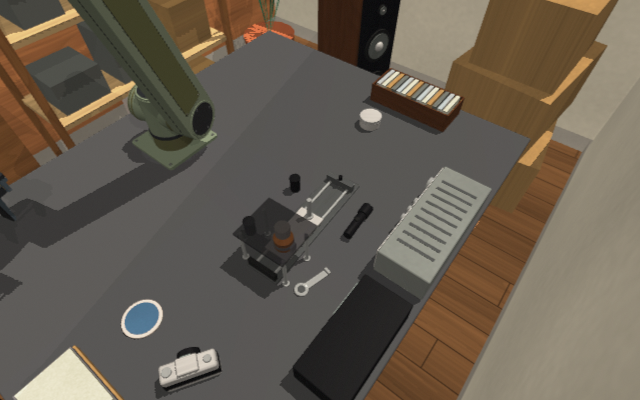

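View pics/top0.png

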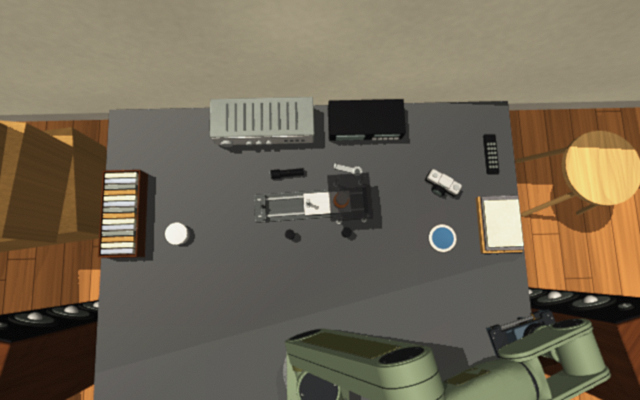

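```bash
python3 - <<'E'
import cv2
a=cv2.imread("pics/top0.png")[155:255,235:395]; cv2.imwrite("pics/top0c.png",cv2.resize(a,None,fx=5,fy=5,interpolation=cv2.INTER_CUBIC))
a=cv2.imread("pics/scene0.png")[165:295,225:385]; cv2.imwrite("pics/scene0c.png",cv2.resize(a,None,fx=4.6,fy=4.6,interpolation=cv2.INTER_CUBIC))
E
```

```text
(no output)
```

View pics/top0c.png

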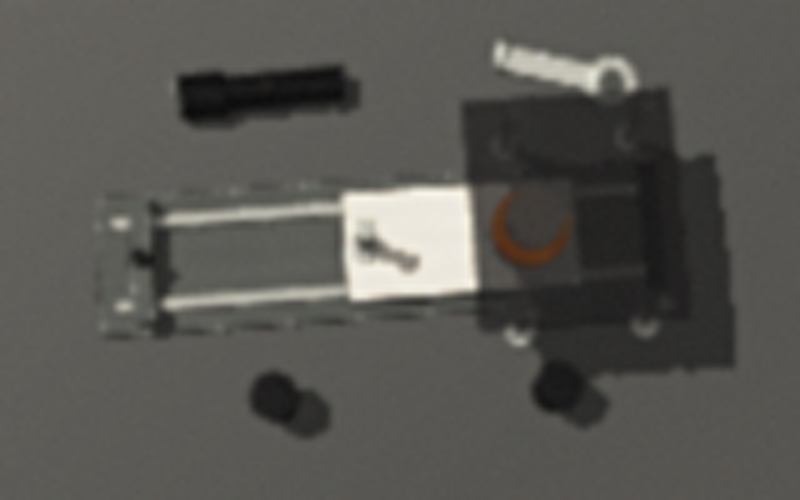

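View pics/scene0c.png

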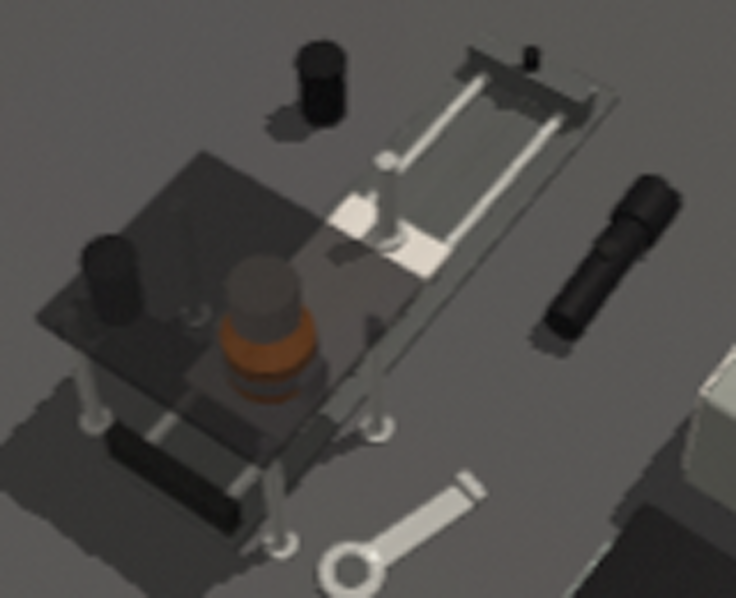

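```bash
cat > fit.py <<'E'
import numpy as np
from plant import eyes
from scipy.optimize import least_squares
C={n:eyes.camera(n) for n in("scene","top")}
def proj(n,p):
    c=C[n];T=c["pose"];q=T[:3,:3].T@(np.array(p)-T[:3,3])
    return np.array([c["cx"]+c["fx"]*q[0]/-q[2], c["cy"]-c["fy"]*q[1]/-q[2]])
def un(n,k):
    return (np.array([225,165])+np.array(k)/4.6) if n=="scene" else (np.array([235,155])+np.array(k)/5)
obs=[] # cam, click, kind, local
G=[(77.5,0),(-77.5,0),(77.5,-140),(-77.5,-140)]
for n,ks in (("top",[(462,102),(478,328),(668,90),(688,318)]),("scene",[(428,280),(203,152),(265,465),(38,318)])):
    for g,k in zip(G,ks): obs.append((n,k,"g",(g[0],g[1],121)))
for n,ks in (("top",[(342,192),(349,300)]),("scene",[(447,245),(357,193)])):
    for s,k in zip((38,-38),ks): obs.append((n,k,"n",(s,0,22)))
obs+= [("scene",(387,159),"n",(0,-15,95)),("scene",(531,48),"s",(0,8,46)),("top",(142,258),"s",(0,8,46)),("scene",(470,45),"s",(-45,0,32)),("scene",(592,100),"s",(45,0,32)),("top",(153,205),"s",(45,0,32)),("top",(156,318),"s",(-45,0,32)),
("scene",(265,280),"n",(0,-130,104))]
def pt(v,kind,l):
    # v: nose x,y, yaw, run, glass du,dv
    y=v[2];R=np.array([[np.cos(y),-np.sin(y)],[np.sin(y),np.cos(y)]])
    o={"n":(0,0),"s":(0,v[3]),"g":(v[4],v[5])}[kind]
    xy=v[:2]+R@(np.array(l[:2])/1000+np.array(o))
    return [*xy,l[2]/1000]
f=lambda v:np.concatenate([proj(n,pt(v,k,l))-un(n,c) for n,c,k,l in obs])
if __name__=="__main__":
    r=least_squares(f,[.5,.1,0,.12,0,-.05],loss="soft_l1")
    print(r.x.round(4),np.degrees(r.x[2]))
    for o,e in zip(obs,f(r.x).reshape(-1,2)): print(o[0],o[2:],e.round(1))
    v=r.x
    for nm,k,l in (("post","n",(0,-15,95)),("cap0","n",(0,-130,104)),("capend","s",(0,-130,104)),("stop","s",(0,0,32)),("glass","g",(0,0,121))): print(nm,np.round(pt(v,k,l),4))
    # ground pts: canisters
    def ray(n,u,z):
        c=C[n];d=c["pose"][:3,:3]@np.array([(u[0]-c["cx"])/c["fx"],-(u[1]-c["cy"])/c["fy"],-1]);p=c["pose"][:3,3];return (p+d*(z-p[2])/d[2]).round(3)
    for u in((275,395),(558,387)): print("can top",ray("top",un("top",u),.052))
    for u in((322,60),(110,255)): print("can sc",ray("scene",un("scene",u),.052))
    print("torch",ray("top",un("top",(185,97)),.017),ray("top",un("top",(345,83)),.017))
E
python3 fit.py
```

```text
[ 5.705e-01  3.230e-02  4.560e-02  1.354e-01  5.000e-04 -8.550e-02] 2.6152077292117024
top ('g', (77.5, 0, 121)) [-0.7 -1.1]
top ('g', (-77.5, 0, 121)) [-0.2 -0.4]
top ('g', (77.5, -140, 121)) [-0.4 -1.6]
top ('g', (-77.5, -140, 121)) [ 0.1 -1.5]
scene ('g', (77.5, 0, 121)) [-0.5 -0.5]
scene ('g', (-77.5, 0, 121)) [-0.4 -0.9]
scene ('g', (77.5, -140, 121)) [-0.4  0.4]
scene ('g', (-77.5, -140, 121)) [-1.4 -0.5]
top ('n', (38, 0, 22)) [-0.8 -0.2]
top ('n', (-38, 0, 22)) [-0.7 -0.7]
scene ('n', (38, 0, 22)) [1.  0.3]
scene ('n', (-38, 0, 22)) [-1.3 -0.7]
scene ('n', (0, -15, 95)) [-0.4 -0.1]
scene ('s', (0, 8, 46)) [-0.4  0.7]
top ('s', (0, 8, 46)) [-1.2 -1. ]
scene ('s', (-45, 0, 32)) [-1.2 -0.3]
scene ('s', (45, 0, 32)) [-2.5  0.7]
top ('s', (45, 0, 32)) [-1.3 -2.5]
top ('s', (-45, 0, 32)) [-0.5  0.1]
scene ('n', (0, -130, 104)) [-0.8  0.5]
post [0.5712 0.0173 0.095 ]
cap0 [ 0.5764 -0.0975  0.104 ]
capend [0.5702 0.0377 0.104 ]
stop [0.5643 0.1676 0.032 ]
glass [ 0.5749 -0.0531  0.121 ]
can top [0.462 0.08  0.052]
can top [ 0.462 -0.114  0.052]
can sc [0.467 0.083 0.052]
can sc [ 0.467 -0.112  0.052]
torch [0.681 0.143 0.017] [0.688 0.027 0.017]
```

```bash
python3 -m pendant '0.042 0.056 0 0 0 7.7;0.042 0.056 0 0 0 7.7;0.042 0.056 0 0 0 7.7;0.042 0.056 0 0 0 7.7;0.042 0.056 0 0 0 7.7;0.042 0.056 0 0 0 7.7;0.042 0.056 0 0 0 7.7;0.042 0.056 0 0 0 7.7;0.042 0.056 0 0 0 7.7;0.02 0.03 0 0 0 5' 0.5 30
```

```text
clock: 1.45
tcp_pos: [0.5135, -0.0686, 0.1912]
eef_rot: [-90.0, -0.2, 2.0]
ft_force: [-0.7, 0.4, -1.0]
width: 0.0457
```

```bash
python3 -m pendant '0.03 0.045 0 0 0 0.6;0.028 0.041 0 0 0 0;0 0 0 0 0 0;0 0 0 0 0 0'; python3 - <<'E'
from plant import arm, eyes
import cv2
for n in("scene","top"):
    c=eyes.camera(n); a=c["color"][:,:,::-1]
    a=a[140:300,225:425] if n=="scene" else a[130:280,235:435]
    cv2.imwrite(f"pics/{n}1.png",cv2.resize(a,None,fx=3.5,fy=3.5,interpolation=cv2.INTER_CUBIC))
E
```

```text
clock: 1.95
tcp_pos: [0.5734, 0.0225, 0.1899]
eef_rot: [-90.0, -0.1, 2.9]
ft_force: [0.2, -0.1, -0.1]
width: 0.0452
```

View pics/scene1.png

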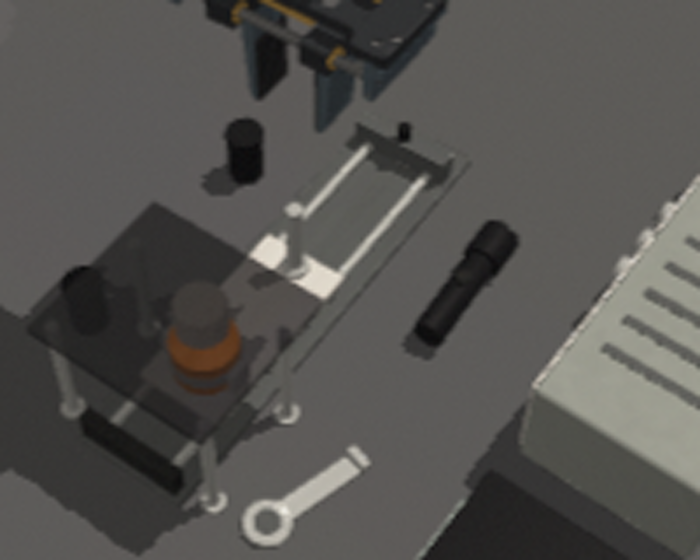

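```bash
python3 -m pendant '-0.001 -0.003 -0.04 0 0 0;-0.001 -0.002 -0.04 0 0 0;0 0 -0.03 0 0 0;0 0 -0.016 0 0 0;0 0 0 0 0 0'; python3 - <<'E'
from plant import arm, eyes
import cv2
for n in("scene","top"):
    c=eyes.camera(n); a=c["color"][:,:,::-1]
    a=a[140:300,225:425] if n=="scene" else a[130:280,235:435]
    cv2.imwrite(f"pics/{n}2.png",cv2.resize(a,None,fx=3.5,fy=3.5,interpolation=cv2.INTER_CUBIC))
E
```

```text
clock: 2.68
tcp_pos: [0.5688, 0.0104, 0.0633]
eef_rot: [-90.1, -0.3, 2.4]
ft_force: [0.4, -0.6, -0.3]
width: 0.0455
```

View pics/scene2.png

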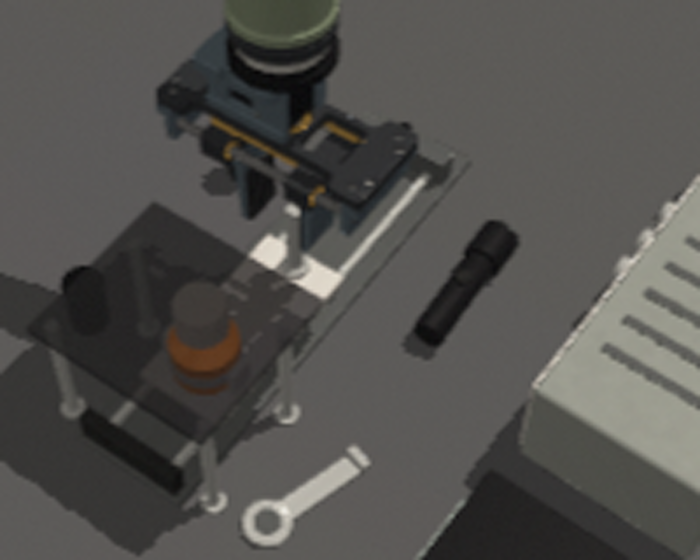

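```bash
python3 -m pendant '0.002 0.006 0 0 0 0;0 0 0 0 0 0'; python3 -m pendant '0 0 0 0 0 0;0 0 0 0 0 0;0 0 0 0 0 0;0 0 0 0 0 0;0 0 0 0 0 0' 0 25
```

```text
clock: 3.02
tcp_pos: [0.5738, 0.0168, 0.067]
eef_rot: [-90.1, -0.7, 2.3]
ft_force: [0.1, 0.4, 0.1]
width: 0.0454
clock: 3.65
tcp_pos: [0.5704, 0.0168, 0.0676]
eef_rot: [-90.1, -0.3, 2.4]
ft_force: [0.2, -0.0, 0.6]
width: 0.0119
```

```bash
python3 -m pendant '-0.001 0.02 0 0 0 0;-0.001 0.02 0 0 0 0;-0.001 0.02 0 0 0 0;0 0 0 0 0 0'
```

```text
clock: 4.15
tcp_pos: [0.5676, 0.0797, 0.0676]
eef_rot: [-90.2, -0.4, 2.4]
ft_force: [-1.1, 1.9, 1.1]
width: 0.0125
```

```bash
python3 - <<'E'
from plant import arm, eyes
import cv2
for n in("scene","top"):
    c=eyes.camera(n); a=c["color"][:,:,::-1]
    a=a[140:300,225:425] if n=="scene" else a[130:280,235:435]
    cv2.imwrite(f"pics/{n}3.png",cv2.resize(a,None,fx=3.5,fy=3.5,interpolation=cv2.INTER_CUBIC))
E
```

```text
(no output)
```

View pics/scene3.png

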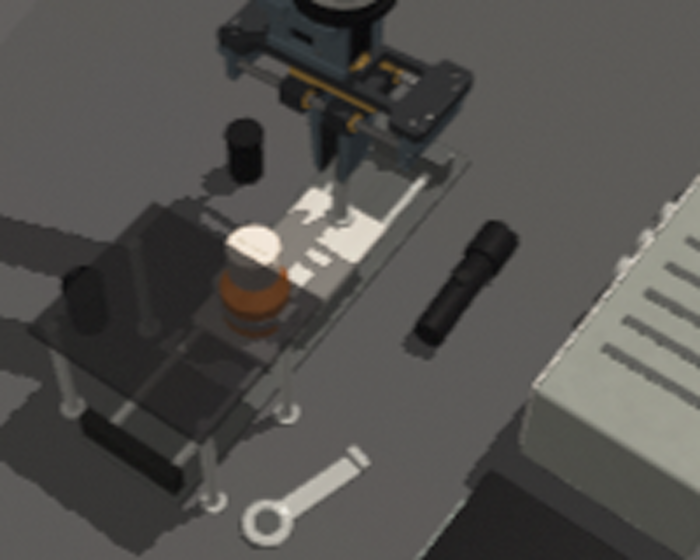

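```bash
python3 -m pendant '-0.001 0.02 0 0 0 0;-0.001 0.02 0 0 0 0;-0.001 0.014 0 0 0 0;0 0 0 0 0 0'; python3 -m pendant '0 0.006 0 0 0 0;0 0.004 0 0 0 0'; python3 -m pendant '0 0.005 0 0 0 0'
```

```text
clock: 4.75
tcp_pos: [0.5652, 0.1341, 0.0676]
eef_rot: [-90.3, -0.5, 2.4]
ft_force: [-1.0, 1.6, 0.6]
width: 0.0124
clock: 5.0
tcp_pos: [0.5648, 0.1436, 0.0676]
eef_rot: [-90.4, -0.4, 2.4]
ft_force: [-0.9, -3.2, 0.6]
width: 0.0127
clock: 5.12
tcp_pos: [0.5646, 0.1484, 0.0676]
eef_rot: [-90.4, -0.4, 2.4]
ft_force: [-0.9, -2.5, 1.8]
width: 0.0124
```

```bash
python3 -m pendant '0 0.004 0 0 0 0'; python3 -m pendant '0 0.004 0 0 0 0';  python3 -m pendant '0 0.003 0 0 0 0'
```

```text
clock: 5.25
tcp_pos: [0.5644, 0.1524, 0.0676]
eef_rot: [-90.5, -0.4, 2.3]
ft_force: [-0.4, -3.2, 1.6]
width: 0.0126
clock: 5.38
tcp_pos: [0.5643, 0.1528, 0.0675]
eef_rot: [-90.9, -0.3, 2.5]
ft_force: [1.3, -19.1, 3.4]
width: 0.0121
clock: 5.5
tcp_pos: [0.5643, 0.1524, 0.0676]
eef_rot: [-91.3, -0.3, 2.6]
ft_force: [-0.5, -12.1, 2.3]
width: 0.0122
```

```bash
python3 -m pendant '0 0 0 0 0 0;0 0 0 0 0 0'; python3 -m pendant '0 0 0 0 0 0;0 0 0 0 0 0;0 0 0 0 0 0;0 0 0 0 0 0' 0.5; python3 -m pendant '0 0 0.03 0 0 0;0 0 0.04 0 0 0;0 0 0.04 0 0 0;0 -0.03 0.02 0 0 0;0 -0.04 0 0 0 0;0 -0.04 0 0 0 0;0 0 0 0 0 0' 0.8; python3 - <<'E'
from plant import arm, eyes
import cv2
for n in("scene","top"):
    c=eyes.camera(n); a=c["color"][:,:,::-1]
    a=a[140:300,225:425] if n=="scene" else a[130:280,235:435]
    cv2.imwrite(f"pics/{n}4.png",cv2.resize(a,None,fx=3.5,fy=3.5,interpolation=cv2.INTER_CUBIC))
E
```

```text
clock: 5.75
tcp_pos: [0.5643, 0.1522, 0.0676]
eef_rot: [-91.3, -0.3, 2.5]
ft_force: [-1.2, -2.3, 2.2]
width: 0.0118
clock: 6.25
tcp_pos: [0.5651, 0.1545, 0.0674]
eef_rot: [-91.1, -0.4, 2.5]
ft_force: [0.9, 0.4, -0.5]
width: 0.0451
clock: 7.12
tcp_pos: [0.5648, 0.043, 0.2016]
eef_rot: [-91.0, -0.5, 2.7]
ft_force: [0.6, -0.3, -0.2]
width: 0.073
```

View pics/scene4.png

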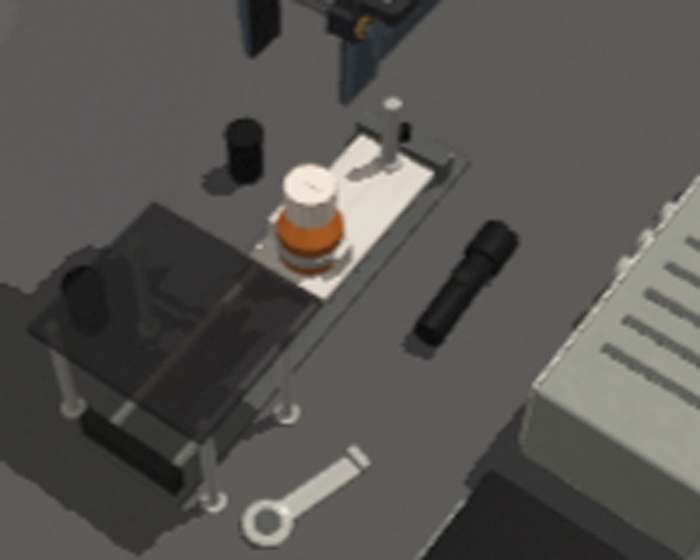

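View pics/top4.png

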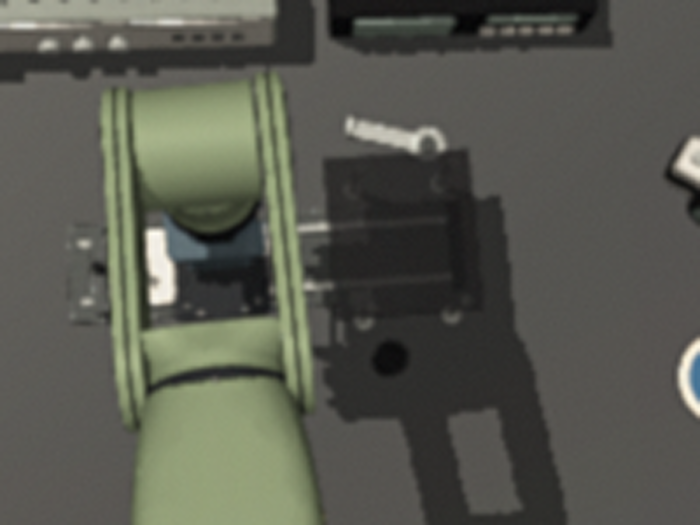

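```bash
python3 - <<'E'
from plant import eyes
import numpy as np
c=eyes.camera("scene")
def ray(k,z):
    u=np.array([225,140])+np.array(k)/3.5
    d=c["pose"][:3,:3]@np.array([(u[0]-c["cx"])/c["fx"],-(u[1]-c["cy"])/c["fy"],-1]);p=c["pose"][:3,3];return (p+d*(z-p[2])/d[2]).round(4)
print(ray((311,184),.104),ray((392,103),.095))
E
```

```text
[0.5717 0.0389 0.104 ] [0.5661 0.1531 0.095 ]
```

```bash
python3 -m pendant '0.005 -0.005 -0.02 1 0.4 0;0 0 -0.03 0 0 0;0 0 -0.03 0 0 0;0 0 0 0 0 0;0 0 0 0 0 0'
```

```text
clock: 7.9
tcp_pos: [0.57, 0.0435, 0.1148]
eef_rot: [-89.8, 0.1, 3.1]
ft_force: [0.3, -0.3, 0.0]
width: 0.073
```

```bash
python3 -m pendant '0 -0.003 -0.015 0 0 0;0 -0.002 -0.015 0 0 0;0 0 -0.008 0 0 0;0 0 0 0 0 0;0 0 0 0 0 0'; python3 - <<'E'
from plant import arm, eyes
import cv2
c=eyes.camera("scene"); a=c["color"][:,:,::-1][140:300,225:425]
cv2.imwrite("pics/scene5.png",cv2.resize(a,None,fx=3.5,fy=3.5,interpolation=cv2.INTER_CUBIC))
E
```

```text
clock: 8.52
tcp_pos: [0.5712, 0.0382, 0.0759]
eef_rot: [-89.8, -0.1, 3.1]
ft_force: [0.4, -0.7, 1.1]
width: 0.0729
```

View pics/scene5.png

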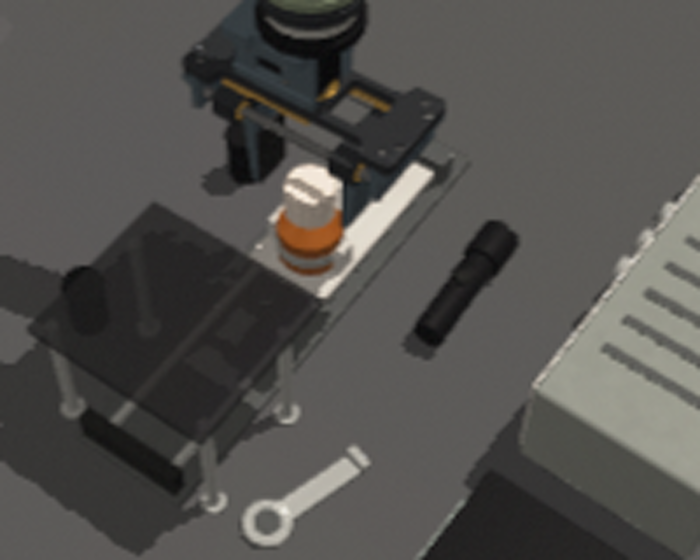

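```bash
python3 -m pendant '0 0 0 0 0 0;0 0 0 0 0 0;0 0 0 0 0 0;0 0 0 0 0 0;0 0 0 0 0 0;0 0 0 0 0 0' 0 60
```

```text
clock: 9.32
tcp_pos: [0.57, 0.0383, 0.0768]
eef_rot: [-89.8, 0.0, 3.2]
ft_force: [-1.9, -0.6, 0.5]
width: 0.0377
```

```bash
python3 -m pendant '0 0 -0.003 0 0 0;0 0 0 0 0 0'; python3 -m pendant '0 0 -0.0025 0 0 0;0 0 0 0 0 0'
```

```text
clock: 9.57
tcp_pos: [0.57, 0.0383, 0.0751]
eef_rot: [-89.8, -0.0, 3.2]
ft_force: [-3.6, -0.3, 5.0]
width: 0.0374
clock: 9.82
tcp_pos: [0.5701, 0.0383, 0.0744]
eef_rot: [-89.8, -0.1, 3.2]
ft_force: [-4.7, -0.2, 6.1]
width: 0.0376
```

```bash
python3 -m pendant '0 0 -0.004 0 0 0'; python3 -m pendant '0 0 -0.004 0 0 0'
```

```text
clock: 9.95
tcp_pos: [0.5701, 0.0383, 0.0718]
eef_rot: [-89.8, -0.1, 3.2]
ft_force: [-5.7, -1.5, 11.3]
width: 0.0376
clock: 10.07
tcp_pos: [0.5702, 0.0383, 0.0704]
eef_rot: [-89.8, -0.2, 3.2]
ft_force: [-8.6, 0.2, 29.4]
width: 0.0376
```

```bash
python3 -m pendant '0 0 -0.003 0 0 0'
```

```text
clock: 10.2
tcp_pos: [0.5702, 0.0383, 0.0705]
eef_rot: [-89.8, -0.2, 3.2]
ft_force: [-8.1, -0.0, 21.0]
width: 0.0377
```

```bash
python3 -m pendant '0 0 -0.0018 0 0 0;0 0 -0.002 0 0 6;0 0 -0.002 0 0 8'
```

```text
clock: 10.58
tcp_pos: [0.5712, 0.0386, 0.0707]
eef_rot: [-89.8, -0.5, 17.6]
ft_force: [-6.4, 0.2, 12.8]
width: 0.0376
```

```bash
python3 -m pendant '0 0 -0.002 0 0 8;0 0 -0.002 0 0 8;0 0 -0.002 0 0 8'; python3 -c "
from plant import arm;print(arm.sense()['moment'],arm.sense()['joint_positions'])"
```

```text
clock: 10.95
tcp_pos: [0.5708, 0.0387, 0.0707]
eef_rot: [-89.8, -0.6, 42.4]
ft_force: [-5.9, -0.1, 13.6]
width: 0.0375
[-0.14444178  1.19562598 -0.03244447] [  2.3982755   23.76328724 100.29777055   0.63551812  55.60279458
 -40.32481115]
```

```bash
python3 -m pendant '0 0 -0.002 0 0 8;0 0 -0.002 0 0 8;0 0 -0.002 0 0 8;0 0 -0.001 0 0 2;0 0 -0.001 0 0 0'; python3 - <<'E'
from plant import arm, eyes
import cv2
print(arm.sense()['moment'])
c=eyes.camera("scene"); a=c["color"][:,:,::-1][140:300,225:425]
cv2.imwrite("pics/scene6.png",cv2.resize(a,None,fx=3.5,fy=3.5,interpolation=cv2.INTER_CUBIC))
E
```

```text
clock: 11.58
tcp_pos: [0.5705, 0.0385, 0.0714]
eef_rot: [-90.0, -0.7, 69.3]
ft_force: [-4.6, -0.0, 7.4]
width: 0.0378
[ 0.05611101  0.6109318  -0.04903889]
```

View pics/scene6.png

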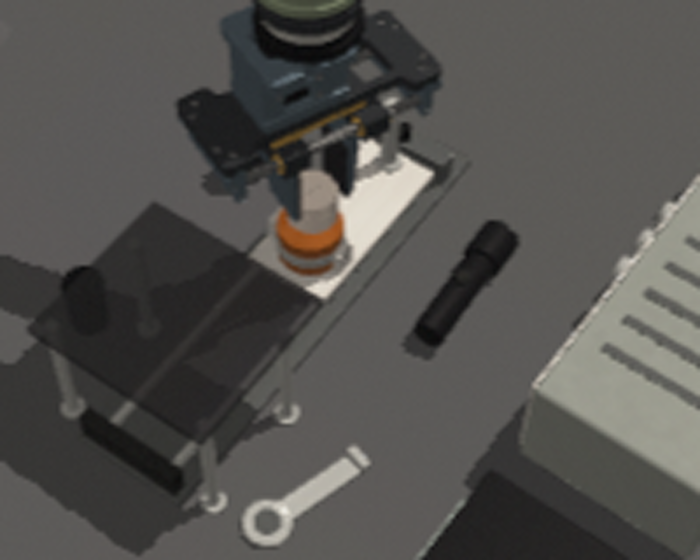

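```bash
python3 -m pendant '0 0 0.003 0 0 0;0 0 0.004 0 0 0'; python3 -m pendant '0 0 0.005 0 0 0'
```

```text
clock: 11.88
tcp_pos: [0.5704, 0.0384, 0.0792]
eef_rot: [-90.0, -0.7, 69.3]
ft_force: [-1.3, -0.4, -0.9]
width: 0.0376
clock: 12.0
tcp_pos: [0.5703, 0.0384, 0.0839]
eef_rot: [-90.0, -0.7, 69.3]
ft_force: [-1.5, 0.6, -0.7]
width: 0.0378
```

Cap free, no pull force. Continue to about 50 mm above seated (TCP ≈ 0.126).

```bash
python3 -m pendant '0 0 0.01 0 0 0;0 0 0.01 0 0 0;0 0 0.01 0 0 0;0 0 0.01 0 0 0;0 0 0.003 0 0 0;0 0 0 0 0 0;0 0 0 0 0 0;0 0 0 0 0 0'; python3 - <<'E'
from plant import arm, eyes
import cv2
for n in("scene","top"):
    c=eyes.camera(n); a=c["color"][:,:,::-1]
    a=a[140:300,225:425] if n=="scene" else a[130:280,235:435]
    cv2.imwrite(f"pics/{n}7.png",cv2.resize(a,None,fx=3.5,fy=3.5,interpolation=cv2.INTER_CUBIC))
E
```

```text
clock: 13.0
tcp_pos: [0.5725, 0.0385, 0.1305]
eef_rot: [-90.2, -0.8, 69.3]
ft_force: [-0.4, 0.3, -0.5]
width: 0.038
```

View pics/scene7.png

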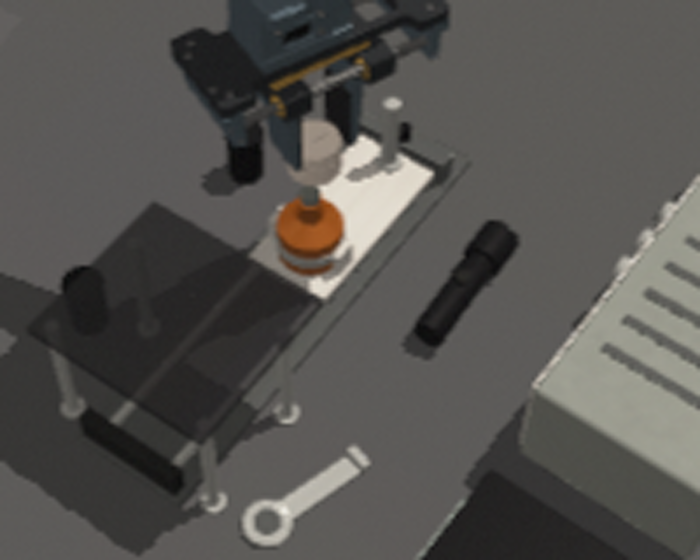

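View pics/top7.png

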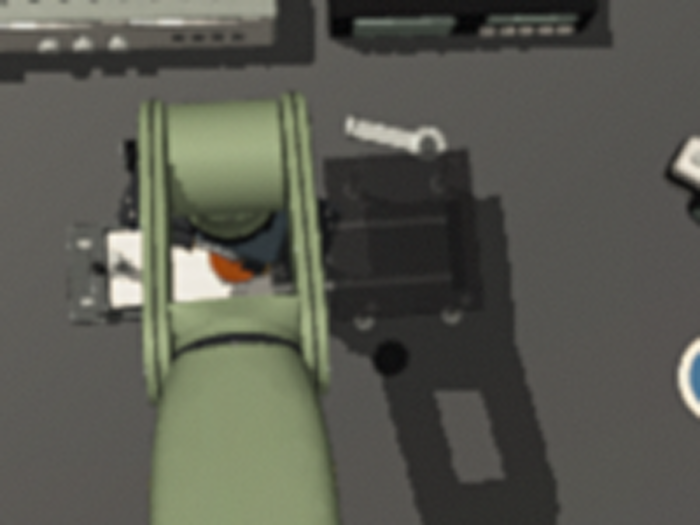

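```bash
python3 -m pendant '0 0 0 0 0 0;0 0 0 0 0 0'; python3 -c "
from plant import arm;print(arm.hand_in())"
```

```text
clock: 13.35
tcp_pos: [0.5724, 0.0386, 0.1303]
eef_rot: [-90.2, -0.8, 69.3]
ft_force: [-0.2, 0.0, -0.4]
width: 0.0377
the job is handed in; nothing more can be done
None
```

The cap is off and held about 54 mm above its seated height, with the carriage at its end stop. I handed the job in at 13.4 s; `hand_in` gave no verdict.

- **Carriage:** I gripped it by its post and slid it about 136 mm, until the force jumped to 19 N at the stop. My estimate from the camera images was 135 mm. In the last picture the post is at the same pixel, (392, 103), as just after it reached the stop, so the carriage did not move back.
- **Cap:** I gripped it at 60 N and pressed until it bottomed, about 6 mm down rather than the 5 mm aimed for, with the force reaching 29 N. I then turned it about 66° anticlockwise, keeping it pressed; there was almost no twisting resistance, and it lifted off with no pull.
- **Last checks:** The scene picture shows the bare neck with the cap above it. The tool is within 1° of vertical and about 2–3 mm from the bottle's axis. The finger opening is steady at 0.038 m and the arm is still.
- **Other things on the shelf:** Those in the final cropped views look unmoved. The tin was outside every later picture and the coaster and camera only partly in view, so I did not check those three directly.
- **Disagreement:** The finger opening read about 2 mm under the true size on both the 14 mm post and the 40 mm cap. I took this as give in the pads or a reading offset.

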